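# Fasten the control box cover with its quarter-turn lock

### The job

Take the flat-blade driver out of its stand, feel its blade into the slot of the cam lock on the control box cover, and turn the lock clockwise a quarter turn until it is fully home against its stop. Press and turn gently, never forcing the lock, then put the driver back upright in its stand, fully down, and leave the mug, tape roll and marker where they are.

Things in the scene. Friction and masses are not known exactly. Their poses are not given: they have to be found in the camera images.
- housing: Grey control box fixed to the desk, 176 mm along x by 126 along y, cover top 60 mm up, low ribs (to 64 mm) on its +x half, a round steel cam lock on its -x half. Origin under its centre. The lock head (34 mm across, face 8 mm above the cover) has a straight slot in its face, centred, 20 mm long, 4.5 wide, 5 deep, ends closed. It shifts in the cover only under about 7 N sideways.
- lock (a point): NOMINAL centre of the lock's face, fixed to the box, axes as the box's (45 mm from its centre to -x). The true lock is off by up to 1 mm along box x, up to 4.5 mm along y, and its slot, when open, by up to 0.2 rad from box x: find it by feel. The head is sprung: it yields from about 2.5 N, 1.2 N per mm, 6 mm at most, and springs up round a lightly pressed blade once in line.
- cam (a joint): How far the lock is turned, rad: 0 open, growing clockwise seen from above, 1.45 (83 degrees) at its fixed stop, where it is home. It resists with a steady friction of about 0.06 N m and stays where it is left. The blade has about 0.1 rad of play in the slot either way.
- driver_grip (a point): Centre of the driver's handle. The driver stands in the stand, blade down, z up. Black handle, 30 mm along x, 20 mm along y, 58 mm high (29 above and below this point, plus a 4 mm cap on top). Below it a round collar 28 mm across, its underside 35 mm below this point, which rests on the stand; then a round shaft 14 mm across and the blade, whose end is 85 mm below this point.
- driver: The same driver, 0.12 kg; origin at the middle of the blade's end, axes as at the handle. The flat blade is 14 mm wide along x and 3 mm thick along y, with a square end, and stands 14 mm out of the shaft.
- stand_mouth (a point): Centre of the mouth of the stand's hole. The stand is a square aluminium block fixed to the desk, 64 x 64 mm and 60 mm high, with a round vertical through hole 18 mm across; this point is at its top face. With the driver fully down, the handle centre is 35 mm above this point.
- mug: Dark mug, 107 mm high, standing on the desk (bystander). Origin under its middle.
- tape_roll: Roll of masking tape, 104 mm across, 24 mm high, lying flat (bystander). Origin under its centre.
- marker: Marker pen, 112 mm long along its y, 17 mm thick, lying on the desk (bystander). Origin under its middle.
Not all that is in view belongs to the job. Leave any red or yellow look-alike of the driver alone.

How it is judged:
By the outcome, as a careful person would: the job done as asked, in the order asked, and still so for the second after the job is handed in, with the robot touching nothing.
It also fails if it takes over 72 s, if anything falls off the work surface, if the arm or the gripper's body presses on something with over 40 N, if the wrist force passes 120 N, or if a joint passes its speed limit or range.

### The arm

A 7-joint arm with a two-finger parallel gripper is mounted at the origin on a cart in front of the work surface, level with it; the furniture and walls round the work are solid. World frame = base frame: x ahead of the robot, y to its left, z up, the work surface at z = 0. Lengths are in m, angles in rad, forces in N, time in s.
With the tool pointing down it reaches from about 0.4 to 0.875 m from the base axis. Payload 6.5 kg.
Tool frame: the origin (TCP) lies between the finger pads; the fingertips stand 14 mm ahead of it and the grasp point (between the pads) lies 5 mm behind it (ctrl.nose_length is the distance from the TCP to the fingertips, in m); x points along the fingers, y is the direction in which the jaws open and shut, and the axes are right-handed (so a half turn about x gives the same grasp; the last joint's range is limited). The gripper opens to 88 mm and grips with 3 to 60 N. Pads are 18 mm wide; open, the fingers measure 123 mm over their backs; the gripper's body (75 mm by 187 mm) begins 45 mm behind the grasp point.
Start: joints at [1.133, 0.536, -0.004, 1.538, 0.003, 1.067, -0.071], TCP at [0.236, -0.606, 0.253] pointing down, gripper open.
Joint ranges: [-2.7, 2.7], [-0.37, 2.16], [-1.27, 1.26], [0.24, 2.4], [-1.31, 4.45], [0.19, 1.91], [-2.76, 2.76]. Speed limits (rad/s): [2.39, 2.39, 3.14, 3.14, 3.14, 3.14, 3.14].

### API

Orientations are given as a unit quaternion [x, y, z, w].
In Python, from workcell import telemetry, optics, job, spotter, ctrl gives the robot as it stands.
- The arm moves only by the shell command python3 -m handwheel 'ROWS' [FORCE]. ROWS is JSON, a list that holds one entry, the list of rows, each a list of 7 numbers: the finger opening in m, from 0 to 0.0881, then the shift along the tool's x, y, z in m, then the turn, a rotation vector about the tool's x, y, z in degrees. A call has exactly 10 rows; each row shifts and turns the commanded pose from where the row before left it, along the tool's axes as they then stand; what a row does not reach is not made up. A row lasts 1/10 s, in which the tool goes at most 50 mm and 8.59 degrees, less where a joint would pass 70% of its speed; a pose out of reach is approached as far as the arm can. A call is refused whole if a number of a shift passes 0.05 or a number of a turn 8.59, either way. A call with a gripper value outside its range is refused whole. The fingers move at their own pace and stop on an object; FORCE is the grip in N (left out, the last holds). Time passes only in rows, so rows that do not move let the fingers close, or fill a call up. It gives the time, the measured TCP pose, the force and the opening at its end, in the units of the state.
- telemetry.sense(): the state, without advancing time (a new reading comes with each control period).
- optics.snapshot(name): name is "scene" or "side" or "wrist"; returns the picture (400x640x3 uint8, red, green, blue); there is no depth.
- optics.get_calibration(name): a dict with "intrinsics" (3x3 intrinsics, pixels), "D" ([k1, k2, p1, p2, k3] as OpenCV has them; the pictures are not rectified), "R" (3x3) and "t" (3): a world point X has camera coordinates R X + t. Camera axes: x right, y down, z forward; pixel columns grow to the right and rows downward; lengths in m; the calibration is good to about 2 mm. A picture is of the moment at which its call begins: read the wrist's pose just before it. get_calibration takes no time and is no camera call; for the wrist camera it gives the pose at the moment of the call.
- job.sign_off(): hands the job in, once; it reports no verdict.
Trained networks look in the newest picture that a camera, given by its name, has taken for a name from the list of things; names that differ only in an ending like _2 or _b are one class to them, and where a whole thing is asked for, a point or a joint stands for the part that bears it (a point fixed in the world has none). Each returns a list of dicts, best first, with "conf" (0 to 1); they miss things now and then, are a little off and sometimes report something else, mostly with a low value. They report only what shows in the picture. A call takes as long as a camera call. They do not tell look-alikes from the thing itself.
- spotter.boxes_of(camera, name): "position" ([row, column] in pixels, amid what is visible of it).
- spotter.spot_point(camera, name): "position" ([row, column] in pixels: a listed point, or the origin of a listed thing).
The state is a dict: "time": time; "joint_pos": joint angles; "joint_velocities": joint speeds; "joint_torque": joint torques, N m; "eef_pos": TCP position; "orientation": TCP orientation; "force": force on the tool from outside, world axes, zero at the start; "wrist_torque": the same for the moment, N m; "grip_width": opening from 0.0 (shut) to 1.0 (fully open).
Only numpy, scipy, OpenCV 4.12 (cv2) and the standard library are available. Lean on these libraries where they do the work, as an engineer would, in place of code of your own. Each camera call takes 0.05 s, during which the arm holds its last target. There are 200 camera calls.

## Working session

There is one attempt and no reset: what is moved stays moved. The work goes in short steps, Python scripts to look and compute and a shell command to move; the robot and the scene stay as the last step left them, time stands still between calls to the robot, and variables do not carry over. Pictures are saved under pics/ and viewed, about 8 in all and at most 12, crops included, and the job is handed in when it is done.

```bash
mkdir -p pics; ls; cat > h.py <<'E'
import numpy as np, cv2
from scipy.spatial.transform import Rotation as Ro
from workcell import telemetry, optics, job, spotter, ctrl
def ray(c,rc,K=None):
    k=K or optics.get_calibration(c)
    p=cv2.undistortPoints(np.array([[[rc[1],rc[0]]]],float),np.array(k["intrinsics"]),np.array(k["D"]))[0,0]
    R=np.array(k["R"]);t=np.array(k["t"]);return -R.T@t, R.T@np.array([p[0],p[1],1])
def atz(c,rc,z,K=None):
    o,d=ray(c,rc,K);return o+d*(z-o[2])/d[2]
def proj(c,X,K=None):
    k=K or optics.get_calibration(c)
    R=np.array(k["R"]);r,_=cv2.Rodrigues(R)
    p=cv2.projectPoints(np.array(X,float).reshape(-1,1,3),r,np.array(k["t"],float),np.array(k["intrinsics"]),np.array(k["D"]))[0][:,0]
    return p[:,::-1]
def st():
    s=telemetry.sense();R=Ro.from_quat(s["orientation"]).as_matrix()
    print("t %.2f pos"%s["time"],np.round(s["eef_pos"],4),"F",np.round(s["force"],2),"M",np.round(s["wrist_torque"],3),"w %.3f"%s["grip_width"]);print("tool axes cols\n",R.round(3));print("j",np.round(s["joint_pos"],3));return s,R
E
python3 - <<'E'
from h import *
st()
ims=[]
for c in ["scene","side"]:
    im=optics.snapshot(c);cv2.imwrite(f"pics/{c}0.png",im[:,:,::-1])
    for n,z in [("driver_grip",.095),("stand_mouth",.06),("lock",.068),("housing",0),("mug",0),("tape_roll",0),("marker",0)]:
        for d in spotter.spot_point(c,n)[:3]:
            print(c,n,np.round(d["position"],1),round(d["conf"],2),atz(c,d["position"],z).round(4))
E
```

```text
pics
t 0.00 pos [ 0.2359 -0.6051  0.2518] F [0.81 0.49 0.25] M [0.001 0.013 0.023] w 1.001
tool axes cols
 [[-0.001  0.363 -0.932]
 [ 0.002 -0.932 -0.363]
 [-1.    -0.002  0.   ]]
j [ 1.133  0.537 -0.004  1.539  0.003  1.067 -0.071]
scene driver_grip [192.7 446.9] 0.83 [ 0.4259 -0.0878  0.095 ]
scene driver_grip [134.4 375. ] 0.82 [ 0.6339 -0.0763  0.095 ]
scene driver_grip [153.2 400.6] 0.65 [ 0.5583 -0.0842  0.095 ]
scene stand_mouth [164.5 397.4] 0.84 [ 0.5635 -0.0843  0.06  ]
scene lock [254.  303.4] 0.71 [0.4679 0.1954 0.068 ]
scene housing [261.7 301.4] 0.58 [0.4992 0.1856 0.    ]
scene mug [130.4 352. ] 0.72 [ 0.7675 -0.1123  0.    ]
scene tape_roll [162.1 303.1] 0.96 [0.7342 0.0449 0.    ]
scene marker [286.2 379. ] 0.75 [0.3777 0.0957 0.    ]
scene marker [182.4 398.3] 0.29 [ 0.5654 -0.0955  0.    ]
side driver_grip [249.4 358.7] 0.95 [ 0.5438 -0.0907  0.095 ]
side driver_grip [231.9 408.9] 0.92 [ 0.6433 -0.0986  0.095 ]
side driver_grip [284.4 303.4] 0.86 [ 0.4281 -0.1111  0.095 ]
side stand_mouth [258.5 356.6] 0.88 [ 0.5493 -0.0795  0.06  ]
side lock [184.  248.7] 0.58 [0.4666 0.2037 0.068 ]
side housing [209.2 272.1] 0.92 [0.5046 0.1803 0.    ]
side mug [248.2 452.1] 0.57 [ 0.762  -0.1039  0.    ]
side tape_roll [212.3 392.5] 0.9 [0.7262 0.0415 0.    ]
side marker [259.4 238.6] 0.67 [0.3849 0.0767 0.    ]
```

View pics/scene0.png

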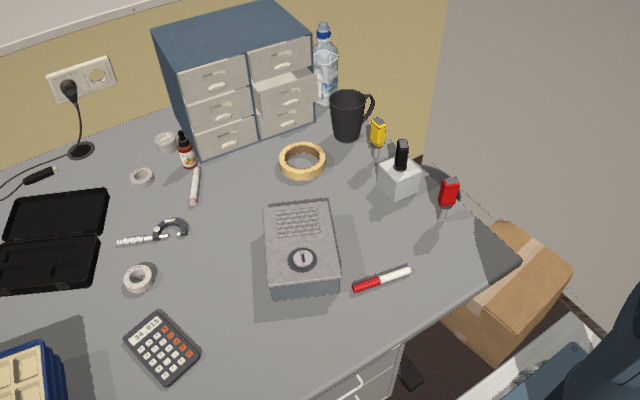

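View pics/side0.png

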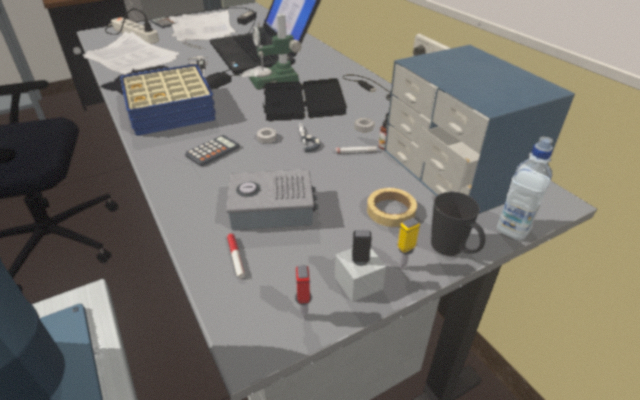

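The black driver in the stand (scene 153,401; side 249,359) is the one wanted. The look-alikes are yellow (scene 134,375) and red (193,447). The lock shows at scene 260,303.

```bash
cat >> h.py <<'E'
def tri(a,b):
    o1,d1=ray("scene",a);o2,d2=ray("side",b)
    A=sum(np.eye(3)-np.outer(d,d)/(d@d) for d in(d1,d2));B=sum((np.eye(3)-np.outer(d,d)/(d@d))@o for o,d in((o1,d1),(o2,d2)))
    return np.linalg.solve(A,B)
def to(goal,yaw=None):
    """print tool-axis shift to a goal; yaw = wanted world angle of tool y"""
    s,R=st();d=np.array(goal)-s["eef_pos"];print("shift tool",(R.T@d).round(4))
    y=np.arctan2(R[1,1],R[0,1]);print("tool y yaw",round(y,4))
    if yaw is not None: print("turn about tool x deg",round(-np.degrees((yaw-y+np.pi)%(2*np.pi)-np.pi),2))
E
python3 - <<'E'
from h import *
print("blk",tri([153.2,400.6],[249.4,358.7]),"yel",tri([134.4,375],[231.9,408.9]),"red",tri([192.7,446.9],[284.4,303.4]))
print("mouth",tri([164.5,397.4],[258.5,356.6]),"lock",tri([254,303.4],[184,248.7]),"hous",tri([261.7,301.4],[209.2,272.1]))
k=optics.get_calibration("wrist");R=np.array(k["R"]);s,T=st()
c=-R.T@np.array(k["t"]);print("cam in tool",T.T@(c-s["eef_pos"]),"view in tool",T.T@R[2],"img x in tool",T.T@R[0]);print(k["intrinsics"])
to([.5,-.085,.28])
im=cv2.resize(optics.snapshot("scene")[90:250,340:480],None,fx=4,fy=4,interpolation=cv2.INTER_CUBIC);cv2.imwrite("pics/crop1.png",im[:,:,::-1])
E
```

```text
blk [ 0.55291115 -0.08456962  0.09187043] yel [ 0.6514678  -0.08878303  0.08038958] red [ 0.43442954 -0.09957501  0.08005398]
mouth [ 0.55324426 -0.07959984  0.06411781] lock [0.4643888  0.19708707 0.07318245] hous [ 0.50450274  0.18407227 -0.00461768]
t 0.80 pos [ 0.2361 -0.6056  0.2527] F [-0.11 -0.02  0.71] M [-0.007  0.029  0.031] w 0.998
tool axes cols
 [[-0.     0.363 -0.932]
 [-0.    -0.932 -0.363]
 [-1.     0.     0.   ]]
j [ 1.133  0.536 -0.004  1.538  0.003  1.067 -0.071]
cam in tool [-0.13273069  0.00030832 -0.06818118] view in tool [ 9.64546168e-01 -2.69617615e-04  2.63914033e-01] img x in tool [ 3.23443106e-04  9.99999935e-01 -1.60500035e-04]
[[294.16622482   0.         314.69766843]
 [  0.         294.16622482 199.34814161]
 [  0.           0.           1.        ]]
t 0.80 pos [ 0.2361 -0.6056  0.2527] F [-0.11 -0.02  0.71] M [-0.007  0.029  0.031] w 0.998
tool axes cols
 [[-0.     0.363 -0.932]
 [-0.    -0.932 -0.363]
 [-1.     0.     0.   ]]
j [ 1.133  0.536 -0.004  1.538  0.003  1.067 -0.071]
shift tool [-0.0273 -0.3892 -0.435 ]
tool y yaw -1.199
```

View pics/crop1.png

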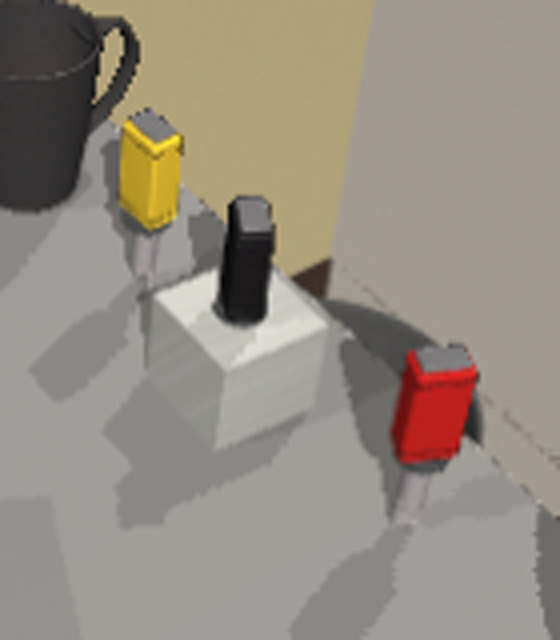

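The crop confirms it: the black handle stands upright in the aluminium block, with yellow behind it and red in front, each about 0.1 m away in x.

```bash
python3 -m handwheel '[[[0.06,-0.003,-0.015,-0.02,0,0,0],[0.06,-0.003,-0.025,-0.033,0,0,0],[0.06,-0.003,-0.028,-0.036,0,0,0],[0.06,-0.003,-0.028,-0.036,0,0,0],[0.06,-0.003,-0.028,-0.036,0,0,0],[0.06,-0.003,-0.028,-0.036,0,0,0],[0.06,-0.003,-0.028,-0.036,0,0,0],[0.06,-0.003,-0.028,-0.036,0,0,0],[0.06,-0.003,-0.028,-0.036,0,0,0],[0.06,-0.003,-0.028,-0.036,0,0,0]]]' 20
python3 -m handwheel '[[[0.06,0,-0.028,-0.036,0,0,0],[0.06,0,-0.028,-0.036,0,0,0],[0.06,0,-0.028,-0.036,0,0,0],[0.06,0,-0.018,-0.035,0,0,0],[0.06,0,0,0,0,0,0],[0.06,0,0,0,0,0,0],[0.06,0,0,0,0,0,0],[0.06,0,0,0,0,0,0],[0.06,0,0,0,0,0,0],[0.06,0,0,0,0,0,0]]]'
python3 - <<'E'
from h import *
to([.553,-.085,.28],-1.57)
k=optics.get_calibration("wrist");im=optics.snapshot("wrist");cv2.imwrite("pics/w1.png",im[:,:,::-1])
for n,z in [("driver_grip",.093),("stand_mouth",.06)]:
    for d in spotter.spot_point("wrist",n)[:3]:
        print(n,np.round(d["position"],1),round(d["conf"],2),atz("wrist",d["position"],z,k).round(4))
E
```

```text
time: 1.85
eef_pos: [0.4587, -0.2341, 0.2832]
orientation: [0.695, 0.13, -0.695, 0.131]
force: [0.9, -0.1, 0.3]
grip_width: 0.684
time: 2.85
eef_pos: [0.5538, -0.0895, 0.2828]
orientation: [-0.695, -0.13, 0.695, -0.13]
force: [-1.4, -0.8, -0.2]
grip_width: 0.682
t 2.85 pos [ 0.5538 -0.0895  0.2828] F [-1.36 -0.75 -0.24] M [0.001 0.052 0.009] w 0.682
tool axes cols
 [[ 0.     0.362 -0.932]
 [-0.    -0.932 -0.362]
 [-1.     0.     0.   ]]
j [ 0.277  0.366 -0.252  1.735  0.103  1.053 -1.21 ]
shift tool [ 0.0028 -0.0044 -0.0009]
tool y yaw -1.2002
turn about tool x deg 21.19
driver_grip [181.3 310. ] 0.94 [ 0.5528 -0.0845  0.093 ]
driver_grip [204.7 339. ] 0.64 [ 0.5393 -0.1252  0.093 ]
driver_grip [ 79.1 275.3] 0.56 [ 0.6392 -0.0134  0.093 ]
stand_mouth [174.9 307.4] 0.63 [ 0.5525 -0.0807  0.06  ]
```

View pics/w1.png

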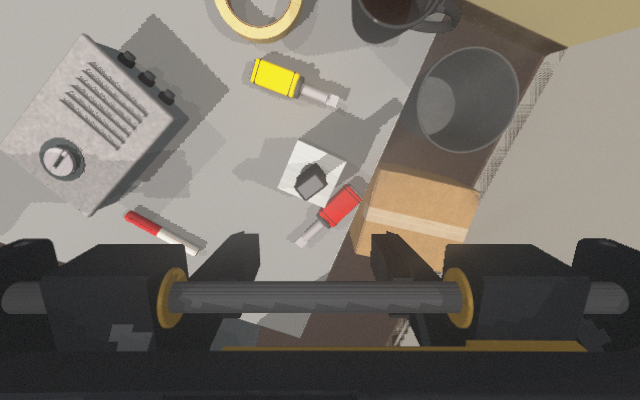

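The wrist view shows the black handle in the stand at (181,310), and the lock at (158,61). Yellow (79,275) and red (205,339) look as if they are lying down, which doesn't match the scene view, so I'll check that with the scene camera.

```bash
python3 - <<'E'
from h import *
im=optics.snapshot("scene")
old=cv2.imread("pics/scene0.png")[:,:,::-1]
print(np.abs(im.astype(int)-old)[165:225,430:470].mean(), np.abs(im.astype(int)-old)[110:160,360:385].mean())
for n,p in [("red",[.434,-.1]),("yel",[.651,-.089]),("blk",[.553,-.0845])]:
    print(n,proj("wrist",[[*p,0],[*p,.08]]).round(0).tolist())
for n,rc in [("red base",[243,300]),("red",[205,339]),("yel base",[101,335]),("yel",[79,275])]:
    print(n,[proj("scene",atz("wrist",rc,z)).round(0).tolist() for z in(0,.012,.1)], atz("wrist",rc,0.012))
cv2.imwrite("pics/s1.png",cv2.resize(im[60:300,230:520],None,fx=2,fy=2)[:,:,::-1])
E
```

```text
25.486666666666668 23.442933333333333
red [[244.0, 293.0], [270.0, 288.0]]
yel [[102.0, 341.0], [97.0, 347.0]]
blk [[168.0, 311.0], [179.0, 311.0]]
red base [[[217.0, 442.0]], [[211.0, 441.0]], [[171.0, 432.0]]] [ 0.44436088 -0.10850607  0.012     ]
red [[[188.0, 429.0]], [[183.0, 429.0]], [[149.0, 422.0]]] [ 0.51957561 -0.13984109  0.012     ]
yel base [[[163.0, 370.0]], [[159.0, 371.0]], [[130.0, 373.0]]] [ 0.64801055 -0.08084323  0.012     ]
yel [[[178.0, 340.0]], [[174.0, 341.0]], [[142.0, 349.0]]] [0.64479826 0.00068234 0.012     ]
```

View pics/s1.png

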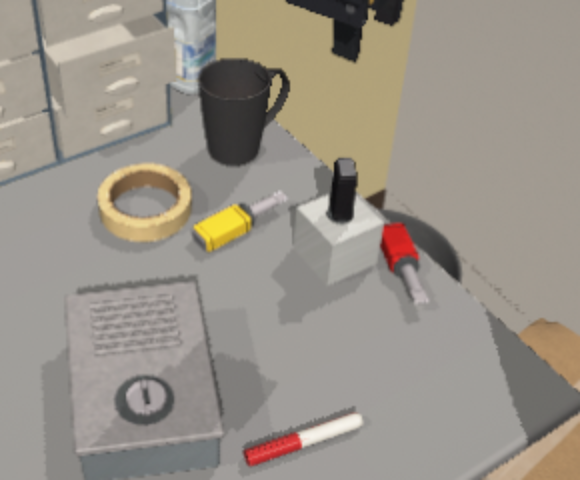

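The red and yellow look-alikes were standing loose and toppled on their own; they now lie on the desk, clear of the work. Next I need the yaw of the black handle.

```bash
python3 - <<'E'
import cv2
a=cv2.imread("pics/w1.png")
b=cv2.resize(a[130:215,265:360],None,fx=6,fy=6,interpolation=cv2.INTER_CUBIC)
c=cv2.resize(a[130:190,20:100],None,fx=6,fy=6,interpolation=cv2.INTER_CUBIC)
import numpy as np
c=cv2.copyMakeBorder(c,0,0,0,90) if 0 else c
h=b.shape[0]+20
o=np.zeros((510,800,3),np.uint8);o[:510,:380]=cv2.resize(b,(570,510))[:,60:440];o[:360,390:800]=c[:,:410]
cv2.imwrite("pics/c2.png",o)
E
```

```text
(no output)
```

View pics/c2.png

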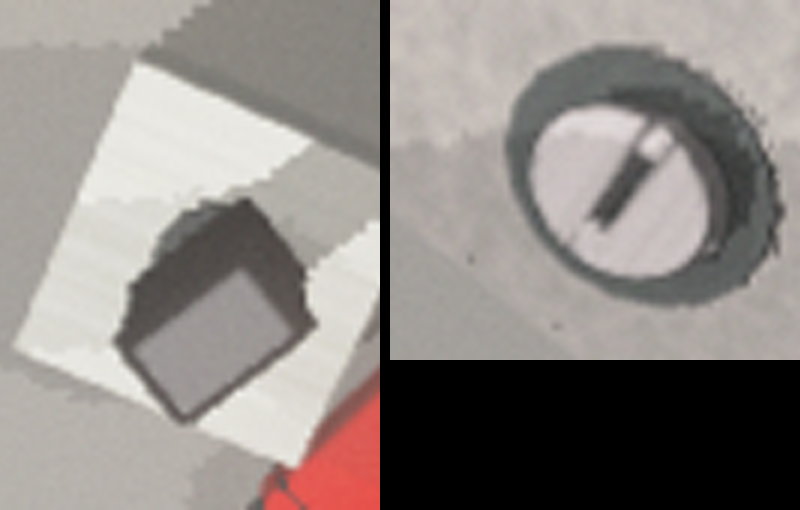

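The cap's long side runs at about -36° in the wrist image and the lock slot at about -56°. I'll turn -126° about tool x so the jaws line up with the handle's 20 mm sides, which keeps joint 7 near mid-range.

```bash
python3 -m handwheel '[[[0.05,0,0,0,-8.4,0,0],[0.05,0,0,0,-8.4,0,0],[0.05,0,0,0,-8.4,0,0],[0.05,0,0,0,-8.4,0,0],[0.05,0,0,0,-8.4,0,0],[0.05,0,0,0,-8.4,0,0],[0.05,0,0,0,-8.4,0,0],[0.05,0,0,0,-8.4,0,0],[0.05,0,0,0,-8.4,0,0],[0.05,0,0,0,-8.4,0,0]]]' 40
python3 -m handwheel '[[[0.05,0,0,0,-8.4,0,0],[0.05,0,0,0,-8.4,0,0],[0.05,0,0,0,-8.4,0,0],[0.05,0,0,0,-8.4,0,0],[0.05,0,0,0,-8.4,0,0],[0.05,0.02,0,0,0,0,0],[0.05,0.02,0,0,0,0,0],[0.05,0.01,0,0,0,0,0],[0.05,0,0,0,0,0,0],[0.05,0,0,0,0,0,0]]]'
python3 - <<'E'
from h import *
to([.553,-.0845,.093])
k=optics.get_calibration("wrist");im=optics.snapshot("wrist");cv2.imwrite("pics/w2.png",im[:,:,::-1])
for n,z in [("driver_grip",.095),("stand_mouth",.06),("lock",.068)]:
    for d in spotter.spot_point("wrist",n)[:2]:
        print(n,np.round(d["position"],1),round(d["conf"],2),atz("wrist",d["position"],z,k).round(4))
E
```

```text
time: 4.05
eef_pos: [0.5541, -0.0888, 0.2827]
orientation: [0.427, 0.563, -0.427, 0.563]
force: [-0.4, -0.7, -0.3]
grip_width: 0.568
time: 5.05
eef_pos: [0.5544, -0.0886, 0.2332]
orientation: [0.199, 0.678, -0.199, 0.679]
force: [-0.3, -0.3, 0.7]
grip_width: 0.569
t 5.05 pos [ 0.5544 -0.0886  0.2332] F [-0.29 -0.35  0.74] M [-0.025 -0.127 -0.013] w 0.569
tool axes cols
 [[ 0.     0.54   0.842]
 [ 0.     0.842 -0.54 ]
 [-1.     0.     0.   ]]
j [ 0.578  0.493 -0.663  1.767  0.353  1.003  0.781]
shift tool [ 0.1402  0.0027 -0.0035]
tool y yaw 1.0003
driver_grip [200.9 413.8] 0.95 [ 0.613  -0.0133  0.095 ]
driver_grip [178.1 261.5] 0.66 [ 0.5163 -0.123   0.095 ]
stand_mouth [180.9 313.9] 0.78 [ 0.5511 -0.0871  0.06  ]
```

View pics/w2.png

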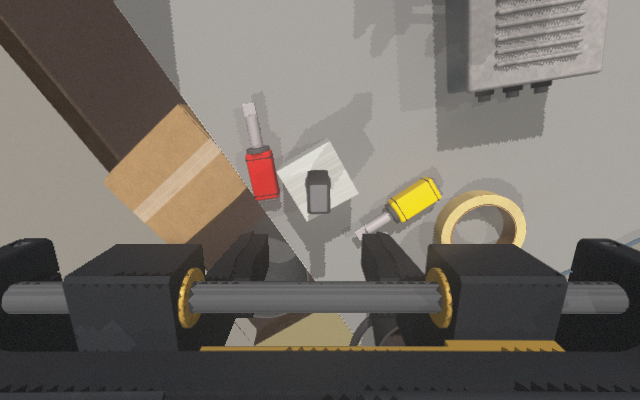

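The handle is now square to the jaws, with its cap at (196,318). Descending to grasp.

```bash
python3 -m handwheel '[[[0.05,0.02,0.003,-0.0035,0,0,0],[0.05,0.035,0,0,0,0,0],[0.05,0.035,0,0,0,0,0],[0.05,0.03,0,0,0,0,0],[0.05,0.015,0,0,0,0,0],[0.05,0.005,0,0,0,0,0],[0.05,0,0,0,0,0,0],[0.0,0,0,0,0,0,0],[0.0,0,0,0,0,0,0],[0.0,0,0,0,0,0,0]]]' 40
python3 -m handwheel '[[[0.0,0,0,0,0,0,0],[0.0,0,0,0,0,0,0],[0.0,0,0,0,0,0,0],[0.0,0,0,0,0,0,0],[0.0,0,0,0,0,0,0],[0.0,0,0,0,0,0,0],[0.0,-0.01,0,0,0,0,0],[0.0,-0.02,0,0,0,0,0],[0.0,-0.03,0,0,0,0,0],[0.0,0,0,0,0,0,0]]]'
python3 -c "
from h import *;st()"
```

```text
time: 6.25
eef_pos: [0.5534, -0.0845, 0.0937]
orientation: [0.199, 0.678, -0.199, 0.679]
force: [0.8, -0.2, 0.3]
grip_width: 0.318
time: 7.25
eef_pos: [0.555, -0.0842, 0.1562]
orientation: [0.199, 0.677, -0.199, 0.681]
force: [0.6, -0.2, -0.8]
grip_width: 0.221
t 7.25 pos [ 0.555  -0.0842  0.1562] F [ 0.61 -0.16 -0.77] M [ 0.088 -0.198  0.016] w 0.221
tool axes cols
 [[ 0.006  0.54   0.842]
 [-0.001  0.842 -0.54 ]
 [-1.     0.003  0.005]]
j [ 0.53   0.589 -0.613  1.83   0.439  0.855  0.704]
```

```bash
python3 -m handwheel '[[[0.0,-0.03,0,0,0,0,0],[0.0,-0.014,0.01,-0.012,0,0,0],[0.0,0,0.02,-0.024,0,0,0],[0.0,0,0.027,-0.032,0,0,0],[0.0,0,0.027,-0.032,0,0,0],[0.0,0,0.027,-0.032,0,0,0],[0.0,0,0.027,-0.032,0,0,0],[0.0,0,0.027,-0.032,0,0,0],[0.0,0,0.018,-0.021,0,0,0],[0.0,0,0.008,-0.01,0,0,0]]]'
python3 -m handwheel '[[[0.0,0,0,0,0,0,0],[0.0,0,0,0,0,0,0],[0.0,0,0,0,0,0,0],[0.0,0,0,0,0,0,0],[0.0,0,0,0,0,0,0],[0.0,0,0,0,0,0,0],[0.0,0,0,0,0,0,0],[0.0,0,0,0,0,0,0],[0.0,0,0,0,0,0,0],[0.0,0,0,0,0,0,0]]]'
python3 - <<'E'
from h import *
s,R=st()
k=optics.get_calibration("wrist");im=optics.snapshot("wrist");cv2.imwrite("pics/w3.png",im[:,:,::-1])
for n,z in [("lock",.068),("housing",0)]:
    for d in spotter.spot_point("wrist",n)[:2]:
        print(n,np.round(d["position"],1),round(d["conf"],2),atz("wrist",d["position"],z,k).round(4))
import json;json.dump({a:np.array(b).tolist() for a,b in k.items()},open("k3.json","w"))
e=s["eef_pos"]+R[:,0]*.08;print("blade end est",e,proj("wrist",e,k))
cv2.imwrite("pics/w3c.png",cv2.resize(im[60:320,170:470],None,fx=2.6,fy=2.3)[:,:,::-1])
E
```

```text
time: 8.25
eef_pos: [0.4626, 0.2027, 0.1966]
orientation: [0.198, 0.679, -0.197, 0.679]
force: [0.0, 0.6, -0.6]
grip_width: 0.225
time: 9.25
eef_pos: [0.4649, 0.1991, 0.1967]
orientation: [0.199, 0.679, -0.199, 0.679]
force: [0.3, 0.7, -1.8]
grip_width: 0.221
t 9.25 pos [0.4649 0.1991 0.1967] F [ 0.25  0.73 -1.77] M [ 0.035 -0.188  0.037] w 0.221
tool axes cols
 [[-0.     0.54   0.842]
 [ 0.     0.842 -0.54 ]
 [-1.    -0.    -0.   ]]
j [ 0.077  0.465 -0.717  1.934  0.391  0.885  0.16 ]
housing [261.1 314.6] 0.74 [0.5508 0.1442 0.    ]
housing [216.2 322.4] 0.63 [0.5067 0.1834 0.    ]
blade end est [0.46487569 0.19906075 0.11669768] [[210.77417983 314.36943199]]
```

View pics/w3.png

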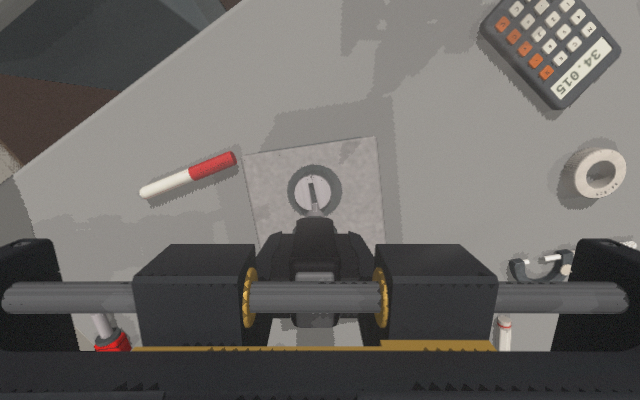

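The wrist view shows the lock head at about (191,312), with the blade just below it in the image at (205,314). I'll zoom in to measure the slot line and the box edges.

```bash
python3 - <<'E'
import cv2
a=cv2.imread("pics/w3.png")
cv2.imwrite("pics/c3.png",cv2.resize(a[130:230,240:390],(750,500),interpolation=cv2.INTER_CUBIC))
E
```

```text
(no output)
```

View pics/c3.png

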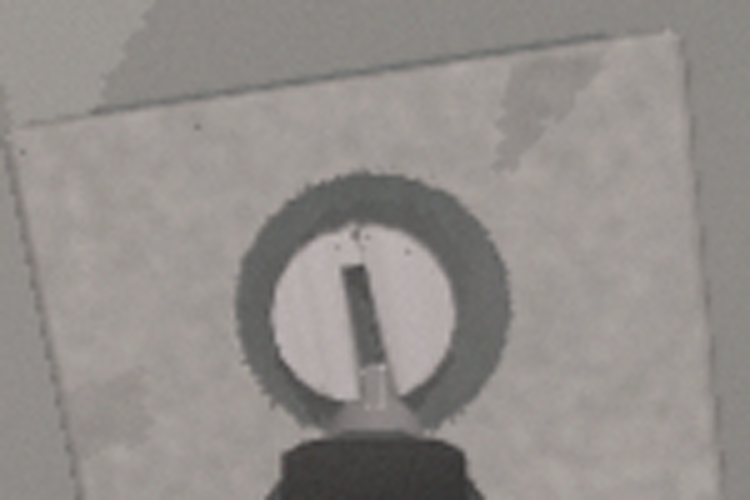

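```bash
python3 - <<'E'
from h import *
import json
k=json.load(open("k3.json"))
f=lambda x,y,z:atz("wrist",[130+y/5,240+x/5],z,k)
print("head",f(363,314,.068))
a,b=f(353,265,.068),f(376,365,.068);d=b-a;print("slot yaw",np.arctan2(d[1],d[0]),"mid",(f(353,265,.068)+f(377.5,372,.068))/2)
c=[f(18,127,.06),f(672,33,.06),f(718,495,.06),f(75,495,.06)]
for i,j in((1,0),(1,2),(0,3)):
    d=c[j]-c[i];print("edge",np.arctan2(d[1],d[0]),np.hypot(*d[:2]))
ang=np.arctan2(*(c[0]-c[1])[1::-1])+np.pi/2
print("box x yaw",ang)
ex=np.array([np.cos(ang),np.sin(ang),0]);print("nominal lock",(c[0]+c[1])/2+ex*(.088-.045))
print("blade tip",f(373,405,.117))
print("driver yaw(tool z)",-0.5705)
E
```

```text
head [0.46244216 0.19867196 0.068     ]
slot yaw -0.35241436740889476 mid [0.46347657 0.19852296 0.068     ]
edge -2.0003158554131972 0.11953636413339988
edge -0.41617093668861094 0.08943433554051539
edge -0.4792864617470837 0.07186042048233321
box x yaw -0.42951952861830067
nominal lock [0.46457393 0.20006709 0.06      ]
blade tip [0.46504028 0.19916267 0.117     ]
driver yaw(tool z) -0.5705
```

Head centre is about (0.463, 0.1986), slot yaw about -0.35, and the blade tip sits at the TCP xy. I'll align and come down to just above the face.

```bash
python3 -m handwheel '[[[0.0,0,0,0,-6.25,0,0],[0.0,0,0,0,-6.25,0,0],[0.0,0.01,-0.0013,-0.0017,0,0,0],[0.0,0.015,0,0,0,0,0],[0.0,0.01,0,0,0,0,0],[0.0,0.005,0,0,0,0,0],[0.0,0.001,0,0,0,0,0],[0.0,0,0,0,0,0,0],[0.0,0,0,0,0,0,0],[0.0,0,0,0,0,0,0]]]'
python3 - <<'E'
from h import *
s,R=st()
k=optics.get_calibration("wrist");im=optics.snapshot("wrist")
cv2.imwrite("pics/c4.png",cv2.resize(im[140:260,240:390],(750,600),interpolation=cv2.INTER_CUBIC)[:,:,::-1])
st()
E
```

```text
time: 10.4
eef_pos: [0.4631, 0.1985, 0.1561]
orientation: [0.124, 0.696, -0.124, 0.696]
force: [-0.6, -0.3, -1.5]
grip_width: 0.226
t 10.40 pos [0.4631 0.1985 0.1561] F [-0.64 -0.27 -1.53] M [ 0.033 -0.105  0.004] w 0.226
tool axes cols
 [[ 0.001  0.345  0.938]
 [ 0.     0.938 -0.345]
 [-1.     0.     0.001]]
j [ 0.077  0.536 -0.726  1.967  0.484  0.817  0.298]
t 10.45 pos [0.4631 0.1985 0.156 ] F [-0.87 -0.78 -1.32] M [ 0.006 -0.099  0.022] w 0.223
tool axes cols
 [[ 0.001  0.345  0.938]
 [ 0.     0.938 -0.345]
 [-1.     0.     0.001]]
j [ 0.077  0.536 -0.726  1.967  0.484  0.817  0.298]
```

View pics/c4.png

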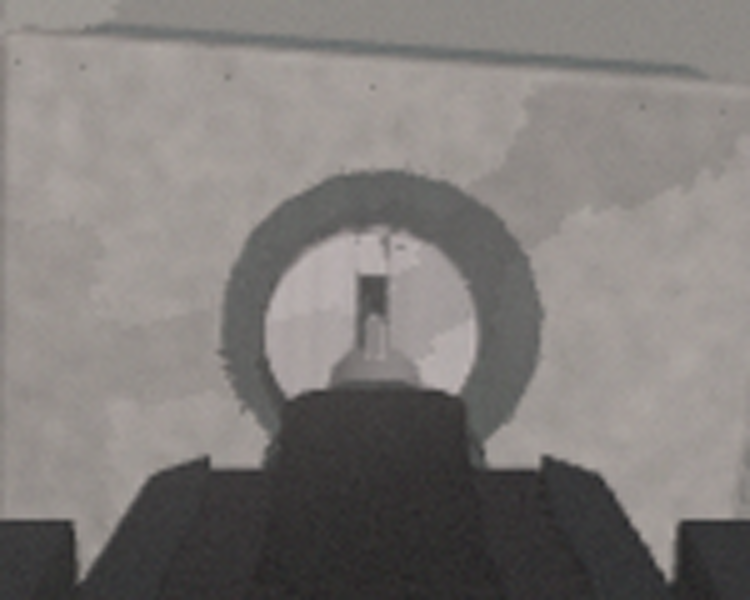

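The blade (crop columns 363–386) sits over the slot (358–388) and is in line with it, about 2 mm too far toward tool +z along the slot. I'll correct that and press down softly.

```bash
python3 -m handwheel '[[[0.0,0.001,0,-0.0015,0,0,0],[0.0,0.0015,0,0,0,0,0],[0.0,0.0015,0,0,0,0,0],[0.0,0.001,0,0,0,0,0],[0.0,0.001,0,0,0,0,0],[0.0,0.001,0,0,0,0,0],[0.0,0,0,0,0,0,0],[0.0,0,0,0,0,0,0],[0.0,0,0,0,0,0,0],[0.0,0,0,0,0,0,0]]]'
python3 -c "
from h import *;st()"
```

```text
time: 11.45
eef_pos: [0.4615, 0.1989, 0.1488]
orientation: [0.124, 0.696, -0.124, 0.696]
force: [-0.2, 0.4, -1.5]
grip_width: 0.224
t 11.45 pos [0.4615 0.1989 0.1488] F [-0.18  0.36 -1.46] M [ 0.046 -0.157  0.002] w 0.224
tool axes cols
 [[ 0.     0.345  0.939]
 [ 0.     0.939 -0.345]
 [-1.     0.     0.   ]]
j [ 0.069  0.546 -0.718  1.974  0.495  0.802  0.287]
```

No force yet, so the blade is either in the slot or just short of the face. I'll go down a bit more.

```bash
python3 -m handwheel '[[[0.0,0.001,0,0,0,0,0],[0.0,0.001,0,0,0,0,0],[0.0,0.001,0,0,0,0,0],[0.0,0,0,0,0,0,0],[0.0,0,0,0,0,0,0],[0.0,0,0,0,0,0,0],[0.0,0,0,0,0,0,0],[0.0,0,0,0,0,0,0],[0.0,0,0,0,0,0,0],[0.0,0,0,0,0,0,0]]]'
python3 -c "
from h import *;st()"
```

```text
time: 12.45
eef_pos: [0.4615, 0.1989, 0.1457]
orientation: [0.124, 0.696, -0.124, 0.696]
force: [-0.7, -0.5, 2.1]
grip_width: 0.218
t 12.45 pos [0.4615 0.1989 0.1457] F [-0.66 -0.51  2.15] M [-0.076 -0.001  0.045] w 0.218
tool axes cols
 [[ 0.     0.345  0.939]
 [-0.     0.939 -0.345]
 [-1.     0.     0.   ]]
j [ 0.066  0.55  -0.714  1.976  0.499  0.797  0.283]
```

Force rose 3.6 N with the tip about 6 mm below the nominal face height, which fits the blade bottomed in the slot. I'll ease up 1 mm and start a slow turn; a rise in moment will confirm engagement.

```bash
python3 -m handwheel '[[[0.0,-0.001,0,0,0,0,0],[0.0,0,0,0,2,0,0],[0.0,0,0,0,2,0,0],[0.0,0,0,0,2,0,0],[0.0,0,0,0,2,0,0],[0.0,0,0,0,2,0,0],[0.0,0,0,0,2,0,0],[0.0,0,0,0,2,0,0],[0.0,0,0,0,2,0,0],[0.0,0,0,0,0,0,0]]]'
python3 -c "
from h import *;st();st()"
```

```text
time: 13.45
eef_pos: [0.4614, 0.1989, 0.1467]
orientation: [0.22, 0.672, -0.22, 0.672]
force: [-0.4, -0.3, -2.0]
grip_width: 0.226
t 13.45 pos [0.4614 0.1989 0.1467] F [-0.4  -0.31 -2.04] M [-0.031 -0.037 -0.004] w 0.226
tool axes cols
 [[-0.     0.592  0.806]
 [-0.     0.806 -0.592]
 [-1.    -0.     0.   ]]
j [ 0.017  0.529 -0.649  1.978  0.449  0.78   0.045]
t 13.45 pos [0.4614 0.1989 0.1467] F [-0.4  -0.31 -2.04] M [-0.031 -0.037 -0.004] w 0.226
tool axes cols
 [[-0.     0.592  0.806]
 [-0.     0.806 -0.592]
 [-1.    -0.     0.   ]]
j [ 0.017  0.529 -0.649  1.978  0.449  0.78   0.045]
```

```bash
cat >> h.py <<'E'
def avg(n=6):
    F=[];M=[]
    for i in range(n):
        im=optics.snapshot("wrist");s=telemetry.sense();F.append(s["force"]);M.append(s["wrist_torque"])
    s,R=st();print("avgF",np.mean(F,0).round(2),"avgM",np.mean(M,0).round(3),"sd",np.std(M,0).round(3),"F tool",(R.T@np.mean(F,0)).round(2));return im
E
python3 - <<'E'
from h import *
im=avg()
cv2.imwrite("pics/c5.png",cv2.resize(im[140:260,240:390],(750,600),interpolation=cv2.INTER_CUBIC)[:,:,::-1])
E
```

```text
t 13.75 pos [0.4613 0.1989 0.1466] F [-1.01 -0.39 -1.84] M [-0.066  0.024  0.046] w 0.226
tool axes cols
 [[-0.     0.59   0.807]
 [-0.     0.807 -0.59 ]
 [-1.    -0.    -0.   ]]
j [ 0.018  0.529 -0.65   1.978  0.449  0.78   0.047]
avgF [-0.87 -0.3  -2.43] avgM [-0.062 -0.011  0.041] sd [0.016 0.032 0.022] F tool [ 2.43 -0.76 -0.52]
```

View pics/c5.png

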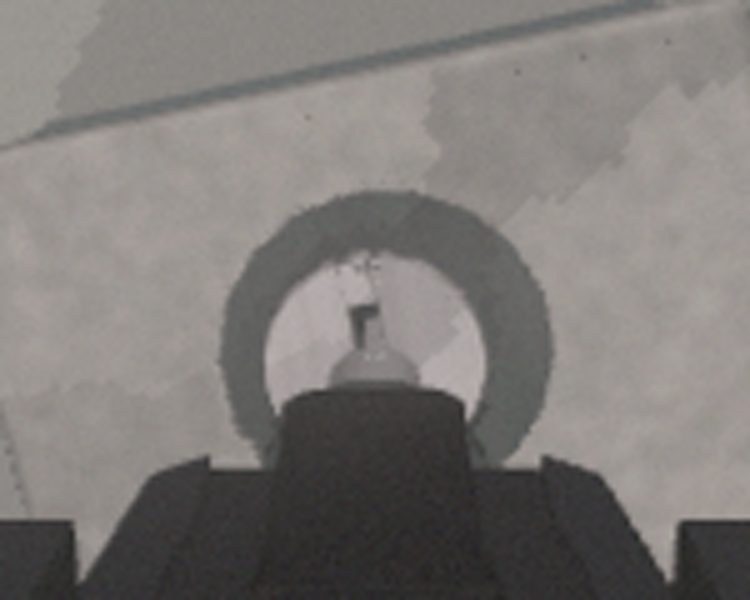

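Engaged: the slot has followed the blade to a tilt of about 8° in the image, with the rest being play. Side force is under 1 N, so I'll keep turning.

```bash
python3 -m handwheel '[[[0.0,0,0,0,3.5,0,0],[0.0,0,0,0,3.5,0,0],[0.0,0,0,0,3.5,0,0],[0.0,0,0,0,3.5,0,0],[0.0,0,0,0,3.5,0,0],[0.0,0,0,0,3.5,0,0],[0.0,0,0,0,3.5,0,0],[0.0,0,0,0,3.5,0,0],[0.0,0,0,0,3.5,0,0],[0.0,0,0,0,0,0,0]]]'
python3 -c "
from h import *;avg(4)"
```

```text
time: 14.75
eef_pos: [0.4615, 0.1991, 0.1467]
orientation: [0.394, 0.587, -0.394, 0.587]
force: [-0.6, -1.0, -2.3]
grip_width: 0.226
t 14.95 pos [0.4615 0.199  0.1467] F [ 0.02  0.06 -3.7 ] M [ 0.065 -0.21   0.056] w 0.222
tool axes cols
 [[ 0.     0.925  0.381]
 [ 0.     0.381 -0.925]
 [-1.     0.    -0.   ]]
j [-0.082  0.497 -0.519  1.983  0.354  0.75  -0.421]
avgF [ 0.43 -0.05 -3.03] avgM [ 0.05  -0.175  0.065] sd [0.033 0.024 0.016] F tool [3.03 0.37 0.21]
```

```bash
python3 -m handwheel '[[[0.0,0,0,0,3.5,0,0],[0.0,0,0,0,3.5,0,0],[0.0,0,0,0,3.5,0,0],[0.0,0,0,0,3.5,0,0],[0.0,0,0,0,3.5,0,0],[0.0,0,0,0,3.5,0,0],[0.0,0,0,0,3.5,0,0],[0.0,0,0,0,3.5,0,0],[0.0,0,0,0,3.5,0,0],[0.0,0,0,0,3.5,0,0]]]'
python3 -c "
from h import *;avg(4)"
```

```text
time: 15.95
eef_pos: [0.4619, 0.199, 0.1467]
orientation: [0.553, 0.441, -0.552, 0.441]
force: [-0.1, -0.1, -3.6]
grip_width: 0.227
t 16.15 pos [0.4618 0.199  0.1468] F [ 1.33  0.83 -4.31] M [ 0.059 -0.526  0.045] w 0.221
tool axes cols
 [[ 0.001  0.976 -0.218]
 [ 0.    -0.218 -0.976]
 [-1.     0.001 -0.   ]]
j [-0.197  0.471 -0.373  1.989  0.252  0.725 -0.942]
avgF [ 1.28  0.34 -3.98] avgM [ 0.039 -0.492  0.048] sd [0.027 0.038 0.011] F tool [ 3.99  1.18 -0.61]
```

A side force of about 1.2 N is building along +x, meaning the tool axis sits about 1 mm short of the lock axis. I'll ease 1 mm that way and go on slowly.

```bash
python3 -m handwheel '[[[0.0,0,0.0005,0,0,0,0],[0.0,0,0.0005,0,0,0,0],[0.0,0,0,0,1,0,0],[0.0,0,0,0,1,0,0],[0.0,0,0,0,1,0,0],[0.0,0,0,0,1,0,0],[0.0,0,0,0,0,0,0],[0.0,0,0,0,0,0,0],[0.0,0,0,0,0,0,0],[0.0,0,0,0,0,0,0]]]'
python3 -c "
from h import *;avg(4)"
```

```text
time: 17.15
eef_pos: [0.4622, 0.1989, 0.1467]
orientation: [-0.567, -0.422, 0.567, -0.422]
force: [-1.5, 0.6, -2.5]
grip_width: 0.225
t 17.35 pos [0.4623 0.1988 0.1467] F [-2.42  3.03 -2.24] M [0.654 0.501 0.054] w 0.224
tool axes cols
 [[-0.     0.958 -0.287]
 [ 0.    -0.287 -0.958]
 [-1.    -0.    -0.   ]]
j [-0.21   0.47  -0.356  1.989  0.24   0.723 -1.002]
avgF [-1.86  2.6  -1.71] avgM [0.68  0.493 0.064] sd [0.028 0.026 0.024] F tool [ 1.71 -2.53 -1.96]
```

```bash
python3 -m handwheel '[[[0.0,0,-0.0005,-0.0005,0,0,0],[0.0,0,0,0,0,0,0],[0.0,0,0,0,1,0,0],[0.0,0,0,0,1,0,0],[0.0,0,0,0,1,0,0],[0.0,0,0,0,0,0,0],[0.0,0,0,0,0,0,0],[0.0,0,0,0,0,0,0],[0.0,0,0,0,0,0,0],[0.0,0,0,0,0,0,0]]]'
python3 -c "
from h import *;avg(4)"
```

```text
time: 18.35
eef_pos: [0.4622, 0.1991, 0.1467]
orientation: [-0.578, -0.407, 0.578, -0.407]
force: [0.6, -0.6, -1.9]
grip_width: 0.224
t 18.55 pos [0.4621 0.1992 0.1467] F [-0.85 -0.7  -2.98] M [-0.137  0.112  0.033] w 0.225
tool axes cols
 [[-0.     0.941 -0.337]
 [-0.    -0.337 -0.941]
 [-1.     0.     0.   ]]
j [-0.221  0.468 -0.343  1.989  0.232  0.722 -1.048]
avgF [-0.55 -0.18 -2.72] avgM [-0.127  0.12   0.052] sd [0.017 0.047 0.032] F tool [ 2.72 -0.45  0.35]
```

```bash
python3 -m handwheel '[[[0.0,0,0,0,1,0,0],[0.0,0,0,0,1,0,0],[0.0,0,0,0,1,0,0],[0.0,0,0,0,0.5,0,0],[0.0,0,0,0,0,0,0],[0.0,0,0,0,0,0,0],[0.0,0,0,0,0,0,0],[0.0,0,0,0,0,0,0],[0.0,0,0,0,0,0,0],[0.0,0,0,0,0,0,0]]]'
python3 -c "
from h import *;avg(4)"
```

```text
time: 19.55
eef_pos: [0.4621, 0.1992, 0.1467]
orientation: [-0.59, -0.389, 0.59, -0.389]
force: [0.4, -1.0, -1.7]
grip_width: 0.221
t 19.75 pos [0.4621 0.1992 0.1467] F [ 0.36 -1.55 -2.84] M [-0.452 -0.142  0.087] w 0.224
tool axes cols
 [[-0.     0.919 -0.394]
 [-0.    -0.394 -0.919]
 [-1.     0.     0.   ]]
j [-0.232  0.466 -0.328  1.99   0.221  0.72  -1.1  ]
avgF [ 0.07 -1.46 -2.77] avgM [-0.414 -0.108  0.034] sd [0.038 0.023 0.033] F tool [2.77 0.64 1.31]
```

```bash
python3 -m handwheel '[[[0.0,0,0,0,1,0,0],[0.0,0,0,0,1,0,0],[0.0,0,0,0,1,0,0],[0.0,0,0,0,0.5,0,0],[0.0,0,0,0,0,0,0],[0.0,0,0,0,0,0,0],[0.0,0,0,0,0,0,0],[0.0,0,0,0,0,0,0],[0.0,0,0,0,0,0,0],[0.0,0,0,0,0,0,0]]]'
python3 -c "
from h import *
im=avg(6);cv2.imwrite('pics/c6.png',im[:,:,::-1])"
```

```text
time: 20.75
eef_pos: [0.4621, 0.1993, 0.1467]
orientation: [0.602, 0.371, -0.602, 0.371]
force: [0.0, -1.7, -2.6]
grip_width: 0.221
t 21.05 pos [0.4621 0.1993 0.1467] F [ 0.16 -2.56 -4.37] M [-0.637 -0.261  0.113] w 0.227
tool axes cols
 [[-0.     0.893 -0.449]
 [-0.    -0.449 -0.893]
 [-1.     0.     0.   ]]
j [-0.244  0.464 -0.313  1.991  0.211  0.718 -1.152]
avgF [ 0.36 -2.42 -3.03] avgM [-0.619 -0.239  0.1  ] sd [0.018 0.027 0.034] F tool [3.03 1.41 2.  ]
```

```bash
python3 -m handwheel '[[[0.0,0,0.0003,0.0004,0,0,0],[0.0,0,0,0,1,0,0],[0.0,0,0,0,1,0,0],[0.0,0,0,0,1,0,0],[0.0,0,0,0,0,0,0],[0.0,0,0,0,0,0,0],[0.0,0,0,0,0,0,0],[0.0,0,0,0,0,0,0],[0.0,0,0,0,0,0,0],[0.0,0,0,0,0,0,0]]]'
python3 -c "
from h import *
im=avg(6)"
```

```text
time: 22.05
eef_pos: [0.4621, 0.199, 0.1467]
orientation: [0.611, 0.355, -0.611, 0.355]
force: [0.2, -0.2, -3.9]
grip_width: 0.223
t 22.35 pos [0.4622 0.199  0.1467] F [ 0.29  0.13 -4.12] M [ 0.1   -0.152  0.144] w 0.222
tool axes cols
 [[ 0.     0.869 -0.495]
 [ 0.    -0.495 -0.869]
 [-1.    -0.    -0.   ]]
j [-0.254  0.462 -0.301  1.992  0.202  0.716 -1.196]
avgF [ 0.37  0.18 -3.85] avgM [ 0.075 -0.136  0.147] sd [0.04  0.016 0.024] F tool [ 3.85  0.23 -0.33]
```

```bash
python3 -m handwheel '[[[0.0,0,0,0,1,0,0],[0.0,0,0,0,1,0,0],[0.0,0,0,0,0.5,0,0],[0.0,0,0,0,0,0,0],[0.0,0,0,0,0,0,0],[0.0,0,0,0,0,0,0],[0.0,0,0,0,0,0,0],[0.0,0,0,0,0,0,0],[0.0,0,0,0,0,0,0],[0.0,0,0,0,0,0,0]]]'
python3 -c "
from h import *
im=avg(6)"
```

```text
time: 23.35
eef_pos: [0.4622, 0.1989, 0.1467]
orientation: [0.619, 0.342, -0.619, 0.342]
force: [0.5, 1.1, -4.8]
grip_width: 0.224
t 23.65 pos [0.4622 0.1989 0.1467] F [ 0.27  2.24 -3.71] M [ 0.28  -0.146  0.228] w 0.226
tool axes cols
 [[ 0.     0.846 -0.533]
 [ 0.    -0.533 -0.846]
 [-1.     0.    -0.   ]]
j [-0.262  0.461 -0.29   1.992  0.195  0.715 -1.233]
avgF [ 0.63  1.29 -3.69] avgM [ 0.308 -0.121  0.223] sd [0.026 0.017 0.043] F tool [ 3.69 -0.16 -1.42]
```

Moment rose 0.03 → 0.10 → 0.15 → 0.22 N m over the last few degrees, so the lock is against its stop. I'll back off inside the play to unload, then lift straight out.

```bash
python3 -m handwheel '[[[0.0,0,0,0,-3,0,0],[0.0,0,0,0,-3,0,0],[0.0,0,0,0,-2,0,0],[0.0,0,0,0,0,0,0],[0.0,-0.002,0,0,0,0,0],[0.0,-0.003,0,0,0,0,0],[0.0,-0.005,0,0,0,0,0],[0.0,-0.015,0,0,0,0,0],[0.0,-0.02,0,0,0,0,0],[0.0,-0.005,0,0,0,0,0]]]'
python3 - <<'E'
from h import *
im=avg(2)
s,R=st();print("tip",proj("wrist",s["eef_pos"]+R[:,0]*.083))
p=proj("wrist",[.4628,.1987,.068])[0];print(p);r,c=int(p[0]),int(p[1])
cv2.imwrite("pics/c7.png",cv2.resize(im[r-55:r+65,c-80:c+80],(800,600),interpolation=cv2.INTER_CUBIC)[:,:,::-1])
to([.5534,-.0845,.2])
E
```

```text
time: 24.65
eef_pos: [0.4634, 0.1993, 0.1989]
orientation: [0.595, 0.384, -0.593, 0.384]
force: [0.1, -0.3, -2.0]
grip_width: 0.227
t 24.75 pos [0.4628 0.199  0.1976] F [-0.65 -0.51 -1.03] M [-0.058 -0.105 -0.003] w 0.219
tool axes cols
 [[ 0.002  0.912 -0.41 ]
 [ 0.001 -0.41  -0.912]
 [-1.     0.002 -0.001]]
j [-0.212  0.386 -0.348  1.955  0.176  0.827 -1.078]
avgF [ 0.52 -0.13 -0.88] avgM [-0.056 -0.104 -0.014] sd [0.002 0.001 0.01 ] F tool [ 0.88  0.52 -0.1 ]
t 24.75 pos [0.4628 0.199  0.1976] F [-0.65 -0.51 -1.03] M [-0.058 -0.105 -0.003] w 0.219
tool axes cols
 [[ 0.002  0.912 -0.41 ]
 [ 0.001 -0.41  -0.912]
 [-1.     0.002 -0.001]]
j [-0.212  0.386 -0.348  1.955  0.176  0.827 -1.078]
tip [[210.3792409 314.0272333]]
[195.69350807 313.99131015]
t 24.75 pos [0.4628 0.199  0.1976] F [-0.65 -0.51 -1.03] M [-0.058 -0.105 -0.003] w 0.219
tool axes cols
 [[ 0.002  0.912 -0.41 ]
 [ 0.001 -0.41  -0.912]
 [-1.     0.002 -0.001]]
j [-0.212  0.386 -0.348  1.955  0.176  0.827 -1.078]
shift tool [-0.0024  0.1989  0.2214]
tool y yaw -0.4227
```

View pics/c7.png

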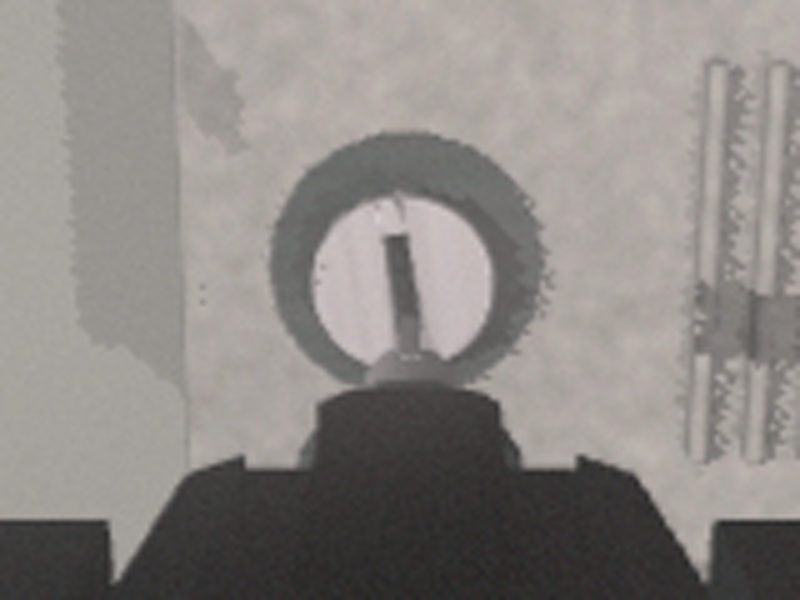

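The slot now lies at yaw about -1.845 versus -0.352 at the start, so it has turned about 1.49 rad (±0.04), which is home. I'll take the driver back at its original yaw.

```bash
python3 -m handwheel '[[[0.0,-0.002,0,0,-8.15,0,0],[0.0,0,0,0,-8.15,0,0],[0.0,0,0,0,-8.15,0,0],[0.0,0,0,0,-8.15,0,0],[0.0,0,0,0,-8.15,0,0],[0.0,0,0,0,-8.15,0,0],[0.0,0,0,0,-8.15,0,0],[0.0,0,0,0,-8.15,0,0],[0.0,0,0,0,-8.15,0,0],[0.0,0,0,0,-8.15,0,0]]]'
python3 -m handwheel '[[[0.0,0,-0.01,0.012,0,0,0],[0.0,0,-0.02,0.024,0,0,0],[0.0,0,-0.027,0.032,0,0,0],[0.0,0,-0.027,0.032,0,0,0],[0.0,0,-0.027,0.032,0,0,0],[0.0,0,-0.027,0.032,0,0,0],[0.0,0,-0.026,0.032,0,0,0],[0.0,0,-0.018,0.021,0,0,0],[0.0,0,-0.008,0.012,0,0,0],[0.0,0,0,0,0,0,0]]]'
python3 -m handwheel '[[[0.0,0,0,0,0,0,0],[0.0,0,0,0,0,0,0],[0.0,0,0,0,0,0,0],[0.0,0,0,0,0,0,0],[0.0,0,0,0,0,0,0],[0.0,0,0,0,0,0,0],[0.0,0,0,0,0,0,0],[0.0,0,0,0,0,0,0],[0.0,0,0,0,0,0,0],[0.0,0,0,0,0,0,0]]]'
python3 - <<'E'
from h import *
to([.5532,-.0845,.165],1.0003)
k=optics.get_calibration("wrist");im=optics.snapshot("wrist")
cv2.imwrite("pics/w8.png",im[:,:,::-1])
for d in spotter.spot_point("wrist","stand_mouth")[:2]: print(np.round(d["position"],1),round(d["conf"],2),atz("wrist",d["position"],.06,k).round(4))
E
```

```text
time: 25.75
eef_pos: [0.4617, 0.1985, 0.1977]
orientation: [0.197, 0.68, -0.197, 0.679]
force: [-0.3, -0.3, -0.8]
grip_width: 0.226
time: 26.75
eef_pos: [0.5523, -0.0863, 0.1978]
orientation: [0.2, 0.679, -0.2, 0.678]
force: [-0.6, -0.1, -2.0]
grip_width: 0.222
time: 27.75
eef_pos: [0.5523, -0.0848, 0.1987]
orientation: [0.199, 0.679, -0.199, 0.678]
force: [0.5, 0.5, -0.9]
grip_width: 0.227
t 27.75 pos [ 0.5523 -0.0848  0.1987] F [ 0.52  0.48 -0.9 ] M [-0.007 -0.097 -0.022] w 0.227
tool axes cols
 [[-0.     0.54   0.841]
 [-0.     0.841 -0.54 ]
 [-1.    -0.    -0.   ]]
j [ 0.51   0.515 -0.578  1.805  0.345  0.923  0.78 ]
shift tool [0.0337 0.0008 0.0006]
tool y yaw 1.0
turn about tool x deg -0.01
[193.5 316. ] 0.7 [ 0.5542 -0.0843  0.06  ]
```

The picture limit is reached. The network puts the mouth at (0.5542, -0.0843), which agrees with the pose I recorded at the grasp. I'll lower in two stages with force checks.

```bash
python3 -m handwheel '[[[0.0,0.01,0.0009,0.0008,0,0,0],[0.0,0.02,0,0,0,0,0],[0.0,0.015,0,0,0,0,0],[0.0,0.01,0,0,0,0,0],[0.0,0.01,0,0,0,0,0],[0.0,0.005,0,0,0,0,0],[0.0,0,0,0,0,0,0],[0.0,0,0,0,0,0,0],[0.0,0,0,0,0,0,0],[0.0,0,0,0,0,0,0]]]'
python3 -c "
from h import *
avg(2)"
```

```text
time: 28.85
eef_pos: [0.5537, -0.0845, 0.1292]
orientation: [0.199, 0.678, -0.199, 0.679]
force: [0.1, 0.7, -1.8]
grip_width: 0.222
t 28.95 pos [ 0.5536 -0.0845  0.1291] F [ 0.81 -0.54 -0.99] M [ 0.035 -0.159 -0.056] w 0.224
tool axes cols
 [[ 0.001  0.54   0.842]
 [-0.     0.842 -0.54 ]
 [-1.     0.     0.001]]
j [ 0.468  0.612 -0.529  1.846  0.418  0.795  0.72 ]
avgF [ 0.35  0.21 -1.2 ] avgM [ 0.034 -0.129 -0.026] sd [0.001 0.03  0.03 ] F tool [1.2  0.36 0.18]
```

The blade end is in the hole with no contact force. Down the rest of the way, to 1 mm above the seat.

```bash
python3 -m handwheel '[[[0.0,0.008,0,0,0,0,0],[0.0,0.01,0,0,0,0,0],[0.0,0.008,0,0,0,0,0],[0.0,0.005,0,0,0,0,0],[0.0,0.003,0,0,0,0,0],[0.0,0.001,0,0,0,0,0],[0.0,0,0,0,0,0,0],[0.0,0,0,0,0,0,0],[0.0,0,0,0,0,0,0],[0.0,0,0,0,0,0,0]]]'
python3 -c "
from h import *
avg(2)"
```

```text
time: 29.95
eef_pos: [0.5536, -0.0845, 0.0939]
orientation: [0.199, 0.678, -0.199, 0.679]
force: [-0.7, 0.6, -1.6]
grip_width: 0.226
t 30.05 pos [ 0.5535 -0.0845  0.0938] F [-0.4  -0.61 -1.  ] M [-0.026 -0.159 -0.027] w 0.225
tool axes cols
 [[ 0.     0.54   0.842]
 [-0.     0.842 -0.54 ]
 [-1.     0.     0.   ]]
j [ 0.445  0.664 -0.498  1.86   0.457  0.732  0.69 ]
avgF [ 0.27 -0.23 -1.  ] avgM [ 0.011 -0.155 -0.019] sd [0.037 0.004 0.008] F tool [ 1.   -0.04  0.35]
```

```bash
python3 -m handwheel '[[[0.0,0.0005,0,0,0,0,0],[0.0,0.0005,0,0,0,0,0],[0.0,0.0005,0,0,0,0,0],[0.0,0,0,0,0,0,0],[0.0,0,0,0,0,0,0],[0.0,0,0,0,0,0,0],[0.0,0,0,0,0,0,0],[0.0,0,0,0,0,0,0],[0.0,0,0,0,0,0,0],[0.0,0,0,0,0,0,0]]]'
python3 -c "
from h import *
avg(2)"
```

```text
time: 31.05
eef_pos: [0.5535, -0.0845, 0.0932]
orientation: [0.199, 0.678, -0.199, 0.679]
force: [-3.4, 0.1, 10.0]
grip_width: 0.221
t 31.15 pos [ 0.5536 -0.0845  0.0932] F [-3.39  0.94  9.62] M [-0.027  0.736 -0.011] w 0.225
tool axes cols
 [[ 0.     0.54   0.842]
 [-0.001  0.842 -0.54 ]
 [-1.    -0.     0.001]]
j [ 0.444  0.665 -0.497  1.861  0.458  0.731  0.689]
avgF [-3.46  0.34  9.5 ] avgM [-0.052  0.718 -0.019] sd [0.025 0.018 0.007] F tool [-9.5  -1.59 -3.09]
```

It is seated: firm contact at the same height as the grasp. I'll ease off, release and rise.

```bash
python3 -m handwheel '[[[0.0,-0.001,0,0,0,0,0],[0.0,0,0,0,0,0,0],[0.05,0,0,0,0,0,0],[0.05,0,0,0,0,0,0],[0.05,0,0,0,0,0,0],[0.05,0,0,0,0,0,0],[0.05,0,0,0,0,0,0],[0.05,0,0,0,0,0,0],[0.05,0,0,0,0,0,0],[0.05,0,0,0,0,0,0]]]'
python3 -m handwheel '[[[0.05,-0.005,0,0,0,0,0],[0.05,-0.015,0,0,0,0,0],[0.05,-0.03,0,0,0,0,0],[0.05,-0.03,0,0,0,0,0],[0.05,-0.03,0,0,0,0,0],[0.05,-0.03,0,0,0,0,0],[0.05,0,0,0,0,0,0],[0.05,0,0,0,0,0,0],[0.05,0,0,0,0,0,0],[0.05,0,0,0,0,0,0]]]'
python3 - <<'E'
from h import *
st();P={}
for c in ["scene","side","wrist"]:
    im=optics.snapshot(c);cv2.imwrite(f"pics/end_{c}.png",im[:,:,::-1])
    for n,z in [("driver_grip",.095),("mug",0),("tape_roll",0),("marker",0)]:
        for d in spotter.spot_point(c,n)[:3]: print(c,n,np.round(d["position"],1),round(d["conf"],2),atz(c,d["position"],z).round(4))
a,b=cv2.imread("pics/scene0.png"),cv2.imread("pics/end_scene.png")
d=np.abs(a.astype(int)-b).max(2)
for n,(r0,r1,c0,c1) in dict(blackdriver=(138,172,390,412),mug=(88,140,328,362),tape=(140,182,275,328),marker=(265,295,350,412),lock=(248,272,288,318)).items(): print(n,"mean diff",d[r0:r1,c0:c1].mean().round(1))
E
```

```text
time: 32.15
eef_pos: [0.5534, -0.0845, 0.0932]
orientation: [0.199, 0.679, -0.199, 0.679]
force: [-0.3, -0.0, 0.2]
grip_width: 0.566
time: 33.15
eef_pos: [0.5527, -0.0844, 0.2323]
orientation: [0.199, 0.679, -0.199, 0.678]
force: [-0.3, 0.5, -0.2]
grip_width: 0.566
t 33.15 pos [ 0.5527 -0.0844  0.2323] F [-0.28  0.51 -0.16] M [-0.009 -0.126  0.026] w 0.566
tool axes cols
 [[-0.002  0.54   0.842]
 [ 0.     0.842 -0.54 ]
 [-1.    -0.001 -0.002]]
j [ 0.526  0.476 -0.599  1.774  0.313  0.99   0.805]
scene driver_grip [171.  340.1] 0.76 [0.5814 0.0457 0.095 ]
scene driver_grip [183.2 426.4] 0.76 [ 0.4655 -0.0721  0.095 ]
scene driver_grip [154.5 399.9] 0.72 [ 0.556  -0.0806  0.095 ]
scene mug [130.9 350.5] 0.91 [ 0.7679 -0.1082  0.    ]
scene tape_roll [164.6 304. ] 0.67 [0.7259 0.0473 0.    ]
scene marker [284.5 380.5] 0.83 [ 0.3791  0.0913 -0.    ]
side driver_grip [231.4 374. ] 0.89 [ 0.5914 -0.0674  0.095 ]
side driver_grip [248.3 360.3] 0.86 [ 0.5476 -0.0898  0.095 ]
side driver_grip [304.2 361.1] 0.7 [ 0.4842 -0.1862  0.095 ]
side mug [248.8 452.5] 0.91 [ 0.7615 -0.1055  0.    ]
side tape_roll [212.8 392.5] 0.95 [0.7251 0.0402 0.    ]
side marker [261.3 239.2] 0.69 [0.3841 0.0715 0.    ]
wrist driver_grip [193.  310.9] 0.95 [ 0.5522 -0.0876  0.095 ]
wrist driver_grip [202.1 412. ] 0.82 [ 0.612  -0.0111  0.095 ]
wrist driver_grip [178.9 260.8] 0.64 [ 0.5155 -0.1197  0.095 ]
wrist mug [306.1 374.7] 0.67 [ 0.7611 -0.1153  0.    ]
blackdriver mean diff 4.3
mug mean diff 2.7
tape mean diff 3.3
marker mean diff 8.0
lock mean diff 16.0
```

```bash
python3 - <<'E'
import cv2,numpy as np
for n in("scene","side"):
    a,b=[cv2.imread(f"pics/{f}.png") for f in(n+"0","end_"+n)]
    r=(255,305,340,420) if n=="scene" else (228,280,220,250)
    for i in(a,b):
        c=i[r[0]:r[1],r[2]:r[3]].astype(int)
        for m in((c[...,2]-c[...,1]>60),(c.min(2)>c.mean()+45)):
            y,x=np.nonzero(m);print(n,m.sum(),y.mean().round(2),x.mean().round(2))
    d=np.abs(a.astype(int)-b).max(2)[r[0]:r[1],r[2]:r[3]];y,x=np.nonzero(d>25);print("changed",len(y),y.mean().round(1) if len(y) else 0,x.mean().round(1) if len(y) else 0, y.min() if len(y) else 0,y.max() if len(y) else 0,x.min() if len(y) else 0,x.max() if len(y) else 0)
E
```

```text
scene 244 29.14 26.18
scene 191 19.2 54.97
scene 245 29.13 26.16
scene 201 19.16 55.46
changed 20 19.1 43.4 0 22 34 77
side 119 14.18 11.53
side 108 34.45 16.24
side 119 14.1 11.5
side 119 35.22 16.34
changed 0 0 0 0 0 0 0
```

The marker hasn't moved; the red end's centroid matches to 0.1 pixel in both cameras. The driver, mug and tape roll are also in place, so I'll hand in.

```bash
python3 -c "
from h import *
print(job.sign_off())"
```

```text
the job is handed in; nothing more can be done
None
```

I took the black flat-blade driver from its stand, fitted its blade into the cam lock's slot and turned the lock clockwise to its stop. I then put the driver back fully down in the stand and handed the job in at about 33 s.

**Pressing and turning**
- **Press:** the blade bottomed in the slot at about 3.6 N, and I eased off 1 mm before turning.
- **Stop:** turning torque stayed near the 0.06 N m friction level, then rose to 0.22 N m against the stop, where I stopped.
- **Side force:** the averaged sideways force during the turn peaked at about 3.2 N, below the 7 N at which the lock shifts. I corrected the tool sideways whenever it built up.

**Last checks**
- **Lock:** in the close picture after lifting out, the slot had turned about 1.49 rad (±0.04) from its starting angle, against 1.45 at the stop.
- **Driver:** it met firm contact (about 10 N) at the same height as when I grasped it, and the camera networks still find it at the stand. After release the arm was clear, at zero force.
- **Mug, tape roll and marker:** all unmoved, from the picture comparison and the networks.

**Not as clean**
- The red and yellow look-alikes were standing loose at the start and fell over by the third second. The arm had not touched them, and they stayed on the desk.
- The picture-view limit was used up before the end, so I checked the final state by numbers only.
- The networks' readings of the driver's position differed by up to 9 mm between cameras.

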